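# Slide the comb carrier under the height gauge and start the reading

## Robot

A 6-joint arm with a two-finger parallel gripper is mounted at the origin on the work surface. World frame = base frame: x ahead of the robot, y to its left, z up, the work surface at z = 0. Lengths are in m, angles in rad, forces in N, time in s.
With the tool pointing down it reaches from about 0.35 to 0.975 m from the base axis. Payload 4.9 kg.
Tool frame: the origin (TCP) lies at the very end of the fingers, on their centre line; the grasp point (between the pads) lies 19 mm behind it; z points along the fingers, y is the line along which they close (so a half turn about z gives the same grasp; the last joint's range is limited). The gripper opens to 85 mm and grips with 20 to 120 N. Pads are 22 mm wide; open, the fingers measure 114 mm over their backs; the gripper's body (76 mm by 85 mm) begins 54 mm behind the grasp point. The pads swing forward as they close: fully open they stand 13 mm farther back than shut.
Start: joints at [-1.348, 0.053, 1.613, -0, 1.476, -0.119], TCP at [0.209, -0.589, 0.231] pointing down, gripper open.
Joint ranges: [-3.01, 3.01], [-1.01, 2.22], [0.06, 2.58], [-1.02, 4.17], [0.09, 2.62], [-3.14, 3.14]. Speed limits (rad/s): [2.57, 2.57, 3.14, 3.14, 3.14, 3.14].

## Interface

Orientations are given as a rotation vector (axis times angle).
In Python, from station import * gives the robot as it stands.
- The arm moves only by the shell command python3 -m crank 'ROWS' [OPENING] [FORCE]. ROWS is JSON, a list of rows, each an object with "offset": the shift along the tool's x, y, z in m, a list of three; "twist": the turn, a rotation vector about the tool's x, y, z in degrees, a list of three. In form: [{"offset": [x, y, z], "twist": [rx, ry, rz]}, ...]. A call has 1 to 20 rows; each row is the pose to reach, as a shift and turn from the pose commanded when the call began, along the tool's axes at that moment; what a row does not reach only later rows make up. A row lasts 1/8 s, in which the tool goes at most 62.5 mm and 10.7 degrees, less where a joint would pass 70% of its speed; a pose out of reach is approached as far as the arm can. A call with a gripper value outside its range is refused whole. OPENING is the opening, from 0 (shut) to 1 (fully open), set as the call begins (- or left out, the last holds). The fingers move at their own pace and stop on an object; FORCE is the grip in N (left out, the last holds). Time passes only in rows, so rows that repeat a pose let the fingers close. It gives the time, the measured TCP pose, the force, the opening and the grip force at its end, in the units of the state.
- get_obs(): the state, without advancing time (a new reading comes with each control period).
- get_image(name): name is "side" or "top" or "wrist"; returns the picture (400x640x3 uint8, red, green, blue); there is no depth.
- get_calibration(name): a dict with "intrinsics" (3x3 intrinsics, pixels), "world_from_camera" (4x4, takes a point from camera to world coordinates); the wrist camera has in their place "tool_from_camera" (4x4, takes a point from camera to tool coordinates, whose origin is the TCP and whose axes are the flange's). Camera axes: x right, y up, looking along -z (the intrinsics and any distortion apply to the point x, -y, -z); pixel columns grow to the right and rows downward; lengths in m; the calibration is good to about 2 mm. A picture is of the moment at which its call begins: read the wrist's pose just before it. get_calibration takes no time and is no camera call.
- finish_job(): hands the job in; it is judged then, once.
Trained networks look in the newest picture that a camera, given by its name, has taken for a name from the list of things; names that differ only in an ending like _2 or _b are one class to them, and where a whole thing is asked for, a point or a joint stands for the part that bears it (a point fixed in the world has none). Each returns a list of dicts, best first, with "confidence" (0 to 1); they miss things now and then, are a little off and sometimes report something else, mostly with a low value. They report only what shows in the picture. A call takes as long as a camera call. They do not tell look-alikes from the thing itself.
- cut_out(query, camera): "region" (400x640 bool, what is visible of it) and "rect" ([centre column, centre row, width, height] in pixels, round what is visible of it).
The state is a dict: "t": time; "q": joint angles; "dq": joint speeds; "effort": joint torques, N m; "tool_pos": TCP position; "tool_rot": TCP orientation; "contact_force": force on the tool from outside, world axes, zero at the start; "wrist_torque": the same for the moment, N m; "opening": finger opening in m; "grip_force": force on a finger pad.
Only numpy, scipy, OpenCV 4.12 (cv2) and the standard library are available. Lean on these libraries where they do the work, as an engineer would, in place of code of your own. Each camera call takes 0.05 s, during which the arm holds its last target. There are 200 camera calls.

## Task

Push the orange carrier flat along the mat, under the low white gauge bridge, until its leading end is fully home and square against the aluminium stop bar behind the bridge, centred between the bridge's legs. When the carrier is home, press the green button right down and let it go. Only push with the fingers: do not pick up or tip the carrier, do not press the red button, and leave everything else where it is.

Things in the scene. Friction and masses are not known exactly. Their poses are not given: they have to be found in the camera images.
- gauge: Fixed height gauge on the blue mat: white bridge with a black sensor head, stop bar behind it. Origin on the mat (3 mm above the work surface) midway between the legs, under the beam's middle. +y is the lane direction in which the carrier is pushed, x runs across. Opening 120 mm wide (x -60 to +60 mm); legs reach out to x +-78 mm.
- beam_mid (a point): Middle of the underside of the gauge's beam, 21 mm above the mat. The beam is 40 mm deep along the lane (gauge y -20 to +20 mm) and 156 mm across, its top 47 mm above the mat; the black head on it reaches 87 mm, its knob 99 mm.
- stop_face (a point): Middle of the face of the gauge's aluminium stop bar, 10 mm above the mat, at gauge y = +45 mm: where the carrier's leading end has to come. The bar lies across the lane, 16 mm high and 16 mm thick; low rails 12 mm high join it to the legs.
- carrier: Loose orange plate with a steel comb fixed in its top: 96 mm wide (x), 140 mm long (y), rim 17 mm above the mat, about 0.33 kg. Origin on the mat under its middle; +y points to the leading end. It starts before the bridge, up to 35 mm off the lane's middle line and 0.3 rad askew. It slides with friction and stops when no longer pushed.
- carrier_front (a point): Middle of the carrier's leading end face (the one that goes under the bridge first), 10 mm above the mat. The carrier's outer faces run from 4 to 17 mm above the mat all round.
- carrier_tail (a point): Middle of the carrier's tail end face, 10 mm above the mat. The carrier stands on two runners only 60 mm long in the middle of its length, at its x -30 and +30 mm: pressed from above near an end, it tips.
- start_top (a point): Centre of the top of the green push button, 32 mm across, when up 52 mm above the mat; it stands on a fixed grey box 70 x 70 x 30 mm. The green and the red box may be in either place.
- start (a joint): Green button's travel, m: 0 up, 0.006 fully down (about 5 N); springs back.
- abort_top (a point): Centre of the top of the red push button on the other grey box, of the same size. Not to be pressed.
- abort (a joint): Red button's travel, m: 0 up, 0.006 fully down.
- drive: Loose bystander: black and silver disk drive, 102 x 147 x 24 mm, origin under its middle.
- platter: Loose bystander: silver ring-shaped disc, 95 mm across, 4 mm thick, origin under its middle.
- comb: Loose bystander: flat steel comb, about 60 x 100 x 4 mm, origin under its middle.
- bracket: Loose bystander: flat dark bracket, about 75 x 90 x 4 mm, origin under its main plate.
- driver: Loose bystander: screwdriver lying down, 150 mm long, origin under its middle.
- jar: Loose bystander: small jar, 44 mm across, 50 mm high, origin under its middle.
There are look-alikes about, which are no part of the job. Leave any turquoise or yellow look-alike of the part that bears start_top alone.

How it is judged:
On the way, in this order (a step that is already met when the one before it is completed fails the run):
1. the carrier is home against the stop bar: leading end within 4 mm of it, within 10 mm of the lane's middle, square within 0.07 rad (y of carrier_front in the frame of gauge above 0.041 m and x of carrier_front in the frame of gauge between -0.01 and 0.01 m and angle between the y axis of carrier and the y axis of gauge, either way round below 0.07 rad), for 0.3 s.
2. the green button is pressed right down with the carrier home (all of step 1 and value of joint start above 0.0045 m), for 0.05 s.
At the end, for the whole second after the job is handed in: The carrier lies flat and still under the bridge, its leading end within 4 mm of the stop bar and 10 mm of the lane's middle, square within 0.07 rad; both buttons are up again (all of step 1 and angle between carrier's own z axis and vertical below 0.03 rad and height (world z) of carrier below 0.006 m and linear speed of carrier below 0.01 m/s and value of joint each of start, abort below 0.0015 m); the robot touches nothing.
It fails at once if the carrier was tipped by more than 0.07 rad (angle between carrier's own z axis and vertical above 0.07 rad).
It fails at once if the carrier was lifted more than 6 mm off the mat (height (world z) of carrier above 0.009 m).
It fails at once if the green button was pressed before the carrier was home (value of joint start above 0.003 m and not (y of carrier_front in the frame of gauge above 0.041 m and x of carrier_front in the frame of gauge between -0.01 and 0.01 m and angle between the y axis of carrier and the y axis of gauge, either way round below 0.07 rad)).
It fails at once if the red button was pressed (value of joint abort above 0.003 m).
It fails at once if something else on the bench was moved more than 15 mm (distance of any of drive, platter, comb, bracket, driver, jar from where it was at the start of the episode above 0.015 m).
It also fails if it takes over 72 s, if anything falls off the work surface, if the arm or the gripper's body presses on something with over 40 N, if the wrist force passes 120 N, or if a joint passes its speed limit or range.

## Working session

There is one attempt and no reset: what is moved stays moved. The work goes in short steps, Python scripts to look and compute and a shell command to move; the robot and the scene stay as the last step left them, time stands still between calls to the robot, and variables do not carry over. Pictures are saved under pics/ and viewed, at most 10 in all, crops included, and the job is handed in when it is done.

```bash
mkdir -p pics; cat > h.py <<'E'
from station import *
import numpy as np, cv2
from scipy.spatial.transform import Rotation as R
def cal(n):
    c=get_calibration(n); return np.array(c['intrinsics']),c
def pose(n):
    K,c=cal(n)
    if 'world_from_camera' in c: return K,np.array(c['world_from_camera'])
    o=get_obs(); T=np.eye(4);T[:3,:3]=R.from_rotvec(o['tool_rot']).as_matrix();T[:3,3]=o['tool_pos']
    return K,T@np.array(c['tool_from_camera'])
def px2w(px,z,n,KT=None):
    K,T=KT or pose(n); px=np.atleast_2d(px).astype(float)
    d=np.c_[(px[:,0]-K[0,2])/K[0,0],-(px[:,1]-K[1,2])/K[1,1],-np.ones(len(px))]@T[:3,:3].T
    return T[:3,3]+d*((z-T[2,3])/d[:,2])[:,None]
def w2px(P,n,KT=None):
    K,T=KT or pose(n); P=np.atleast_2d(P); c=(P-T[:3,3])@T[:3,:3]
    return np.c_[K[0,0]*c[:,0]/-c[:,2]+K[0,2],-K[1,1]*c[:,1]/-c[:,2]+K[1,2]]
E
python3 - <<'E'
from h import *
for n in ['top','side']:
    im=get_image(n); cv2.imwrite(f'pics/{n}0.png',cv2.cvtColor(im,cv2.COLOR_RGB2BGR))
    print(n,{k:np.round(v,3).tolist() if not isinstance(v,str) else v for k,v in get_calibration(n).items()})
    for q in ['gauge','carrier','start_top','abort_top','jar','drive']:
        for r in cut_out(q,n)[:4]:
            m=cv2.minAreaRect(np.argwhere(r['region'])[:,::-1].astype(np.float32))
            print(q,round(r['confidence'],2),np.round(r['rect']).tolist(),m,px2w(r['rect'][:2],.02,n).round(3))
o=get_obs();print(o['tool_pos'],o['tool_rot'],o['opening'],R.from_rotvec(o['tool_rot']).as_matrix().round(3))
E
```

```text
top {'intrinsics': [[466.19, 0.0, 315.734], [0.0, 466.19, 198.256], [0.0, 0.0, 1.0]], 'world_from_camera': [[0.02, 0.982, -0.185, 0.313], [-1.0, 0.022, 0.01, -0.006], [0.014, 0.185, 0.983, 1.454], [0.0, 0.0, 0.0, 1.0]]}
gauge 0.63 [286.0, 226.0, 29.0, 55.0] ((284.0099792480469, 224.9299774169922), (27.15290069580078, 53.03300857543945), 8.130102157592773) [[0.494 0.069 0.02 ]]
carrier 0.66 [358.0, 240.0, 48.0, 42.0] ((357.6993713378906, 238.54721069335938), (48.474761962890625, 32.29090118408203), 13.324530601501465) [[ 0.456 -0.155  0.02 ]]
start_top 0.61 [178.0, 270.0, 14.0, 13.0] ((179.0, 270.0), (10.0, 10.0), 90.0) [[0.353 0.392 0.02 ]]
start_top 0.6 [230.0, 222.0, 15.0, 9.0] ((229.50001525878906, 220.50001525878906), (9.899494171142578, 9.899494171142578), 45.0) [[0.503 0.243 0.02 ]]
start_top 0.43 [199.0, 191.0, 9.0, 12.0] ((198.0, 190.5), (9.0, 10.0), 90.0) [[0.598 0.344 0.02 ]]
abort_top 0.64 [267.0, 141.0, 30.0, 25.0] ((267.0, 142.5), (27.0, 28.0), 90.0) [[0.765 0.141 0.02 ]]
abort_top 0.61 [188.0, 230.0, 8.0, 9.0] ((187.5, 230.5), (9.0, 9.0), 90.0) [[0.474 0.37  0.02 ]]
abo
[... 1093 characters left out ...]
02 ]]
start_top 0.57 [205.0, 275.0, 12.0, 13.0] ((205.5, 275.0), (12.0, 15.0), 90.0) [[0.622 0.322 0.02 ]]
abort_top 0.64 [268.0, 204.0, 42.0, 24.0] ((267.2058410644531, 200.95738220214844), (13.222860336303711, 36.704837799072266), 65.77225494384766) [[0.732 0.039 0.02 ]]
abort_top 0.56 [232.0, 312.0, 20.0, 18.0] ((231.5, 310.9999694824219), (15.652474403381348, 16.994115829467773), 63.43495178222656) [[0.493 0.348 0.02 ]]
jar 0.83 [250.0, 243.0, 22.0, 25.0] ((247.0, 242.5), (25.0, 18.0), 90.0) [[0.636 0.183 0.02 ]]
[ 0.2094826  -0.58883839  0.23132248] [3.09579152e+00 5.34226380e-01 2.79499512e-06] 0.08545599758302665 [[ 0.942  0.335  0.   ]
 [ 0.335 -0.942 -0.   ]
 [-0.     0.    -1.   ]]
```

View pics/top0.png

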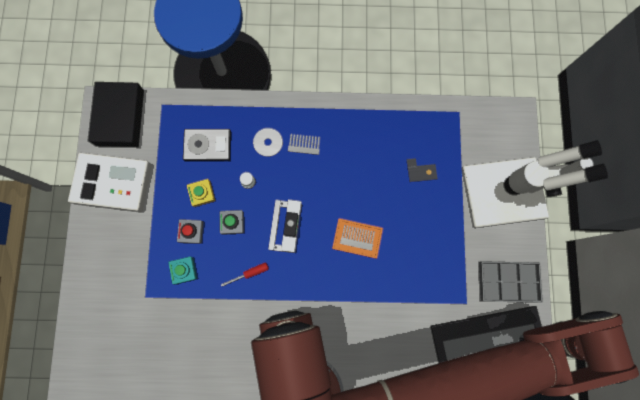

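View pics/side0.png

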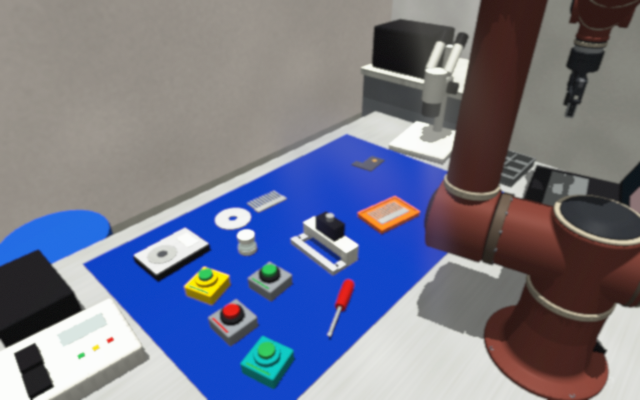

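The green button on a grey box is at top (230,221) / side (268,270). The yellow look-alike is at (200,191) and the turquoise one at (181,270), and red is at (188,231). Only the first is green on grey, so I'll confirm it in a crop.

```bash
python3 - <<'E'
from h import *
im=cv2.imread('pics/top0.png')[165:290,160:390]
cv2.imwrite('pics/crop0.png',cv2.resize(im,None,fx=3.4,fy=3.4,interpolation=cv2.INTER_CUBIC))
print(np.array(get_calibration('wrist')['tool_from_camera']).round(3),np.array(get_calibration('wrist')['intrinsics']).round(1))
E
python3 -m crank '[{"offset":[0.05,-0.05,-0.05],"twist":[0,0,-8]},{"offset":[0.09,-0.09,-0.1],"twist":[0,0,-18]},{"offset":[0.13,-0.13,-0.13],"twist":[0,0,-28]},{"offset":[0.17,-0.17,-0.17],"twist":[0,0,-38]},{"offset":[0.21,-0.21,-0.17],"twist":[0,0,-48]},{"offset":[0.25,-0.25,-0.17],"twist":[0,0,-58]},{"offset":[0.29,-0.29,-0.17],"twist":[0,0,-68]},{"offset":[0.33,-0.33,-0.17],"twist":[0,0,-70.4]},{"offset":[0.37,-0.37,-0.17],"twist":[0,0,-70.4]},{"offset":[0.40,-0.40,-0.17],"twist":[0,0,-70.4]},{"offset":[0.416,-0.425,-0.17],"twist":[0,0,-70.4]},{"offset":[0.416,-0.425,-0.17],"twist":[0,0,-70.4]},{"offset":[0.416,-0.425,-0.17],"twist":[0,0,-70.4]}]' 0.6
python3 - <<'E'
from h import *
im=get_image('wrist'); cv2.imwrite('pics/w0.png',cv2.cvtColor(im,cv2.COLOR_RGB2BGR))
o=get_obs();print(o['t'],o['q'],o['contact_force'])
E
```

```text
[[-0.001  0.948  0.319  0.084]
 [ 1.     0.     0.002  0.   ]
 [ 0.002  0.319 -0.948 -0.143]
 [ 0.     0.     0.     1.   ]] [[282.    0.  317.6]
 [  0.  282.  201.7]
 [  0.    0.    1. ]]
t: 2.33
tool_pos: [0.4588, -0.0494, 0.4014]
tool_rot: [2.222, 2.22, -0.0]
contact_force: [0.1, -0.2, 0.4]
opening: 0.0516
grip_force: 0.0
2.375 [-2.69346207e-01 -3.84829300e-01  1.72276792e+00 -3.84062574e-04
  1.80350490e+00 -2.67963884e-01] [-0.21944301 -1.03398077  0.2216544 ]
```

View pics/crop0.png

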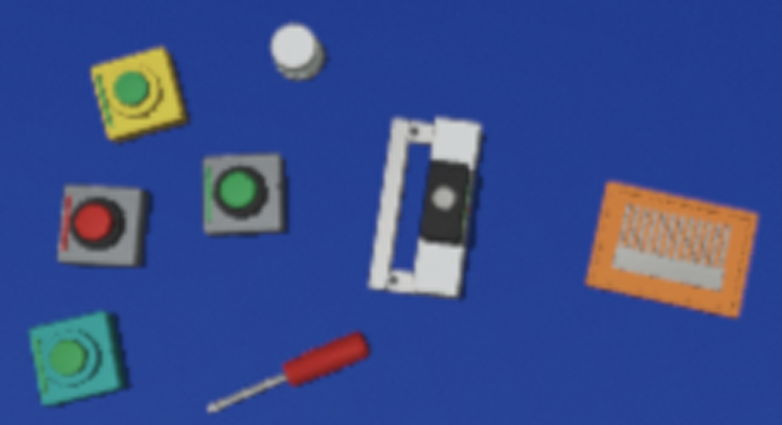

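View pics/w0.png

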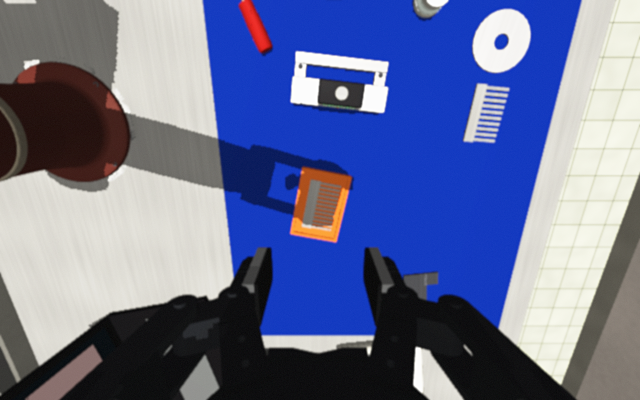

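Green on grey is confirmed at crop (238,188), which is top (230,220). The wrist view shows the carrier at (321,205) and the gauge at (340,82). Next I'll fit box models to their silhouettes for exact poses.

```bash
cat > fit.py <<'E'
from h import *
from scipy.optimize import minimize
M=.003
def box(x0,x1,y0,y1,z0,z1): return np.array([[x,y,z] for x in(x0,x1) for y in(y0,y1) for z in(z0,z1)])
CAR=[box(-.048,.048,-.07,.07,M+.004,M+.017)]
GAU=[box(-.078,.078,-.02,.02,M+.021,M+.047),box(.06,.078,-.02,.02,M,M+.047),box(-.078,-.06,-.02,.02,M,M+.047),
 box(-.078,.078,.045,.061,M,M+.016),box(.06,.078,.02,.045,M,M+.012),box(-.078,-.06,.02,.045,M,M+.012)]
S=4
def render(boxes,p,KT,org,sz):
    c,s=np.cos(p[2]),np.sin(p[2]); im=np.zeros(sz,np.uint8)
    for b in boxes:
        w=np.c_[b[:,0]*c-b[:,1]*s+p[0],b[:,0]*s+b[:,1]*c+p[1],b[:,2]]
        u=((w2px(w,None,KT)-org+.5)*S*16).astype(np.int32)
        cv2.fillConvexPoly(im,cv2.convexHull(u),255,shift=4)
    return im
def fit(boxes,kind,p0,views):
    """views: list of (img,KT)"""
    data=[]
    for im,KT in views:
        pts=w2px(np.array([[p0[0]+a,p0[1]+b,.03] for a in(-.13,.13) for b in(-.13,.13)]),None,KT)
        lo=np.maximum(pts.min(0).astype(int),0); hi=np.minimum(pts.max(0).astype(int),[640,400])
        c=im[lo[1]:hi[1],lo[0]:hi[0]].astype(int)
        c=cv2.resize(c.astype(np.uint8),None,fx=S,fy=S,interpolation=cv2.INTER_CUBIC).astype(int)
        r,g,b=c[...,0],c[...,1],c[...,2]
        if kind=='car': m=(r>b) &(r>90); ig=np.zeros_like(m); m=cv2.morphologyEx(m.astype(np.uint8),cv2.MORPH_CLOSE,np.ones((41,41)))>0
        else: m=(r>85)&(g>85)&(abs(r-b)<60); ig=(c.max(-1)<75)
        n,l,st,_=cv2.connectedComponentsWithStats(m.astype(np.uint8))
        t=w2px([[p0[0],p0[1],.02]],None,KT)[0]
        k=1+np.argmax(st[1:,4]); m=l==k
        data.append((m,ig,lo,KT))
    def cost(p):
        e=0
        for m,ig,lo,KT in data:
            q=cv2.GaussianBlur(render(boxes,p,KT,lo,m.shape),(0,0),2)/255.
            e+=(abs(q-m)*~ig).sum()/m.sum()
        return e
    best=None
    for a in np.linspace(-.4,.4,7):
        r=minimize(cost,[p0[0],p0[1],p0[2]+a],method='Nelder-Mead',options=dict(initial_simplex=[[p0[0]+d,p0[1]+e,p0[2]+a+f] for d,e,f in((0,0,0),(.02,0,0),(0,.02,0),(0,0,.1))],xatol=1e-4,fatol=1e-4))
        if best is None or r.fun<best.fun: best=r
    return best.x,best.fun
def rel(g,c):
    d=c[:2]-g[:2]; C,Sn=np.cos(g[2]),np.sin(g[2]); th=c[2]-g[2]
    ctr=np.array([C*d[0]+Sn*d[1],-Sn*d[0]+C*d[1]]); return ctr,ctr+.07*np.array([-np.sin(th),np.cos(th)]),th
E
python3 - <<'E'
from fit import *
for n,f in (('wrist','w0'),('top','top0'),('side','side0')):
    v=[(cv2.imread(f'pics/{f}.png')[...,::-1],pose(n))]
    g,e=fit(GAU,'g',[.494,.069,0],v); c,e2=fit(CAR,'car',[.455,-.153,-.2],v)
    print(n,g.round(4),round(e,3),c.round(4),round(e2,3),rel(g,c))
cut=get_image('top')
for q in('start_top','abort_top'):
  for r in cut_out(q,'top')[:3]: print(q,r['confidence'],r['rect'],px2w(r['rect'][:2],.055,'top'))
print(px2w([[230,220.3]],.055,'top'),px2w([[268,270]],.05,'side'))
E
```

```text
wrist [ 0.495   0.0527 -0.1092] 0.153 [ 0.4636 -0.153  -0.1977] 0.03 (array([-0.00881537, -0.20790733]), array([-0.00262714, -0.1381814 ]), np.float64(-0.0885188577862652))
top [ 0.4947  0.0548 -0.1049] 0.206 [ 0.4631 -0.1505 -0.1941] 0.043 (array([-0.00994362, -0.20754649]), array([-0.00370948, -0.13782465]), np.float64(-0.08917737313430213))
side [ 0.4956  0.0483 -0.1198] 0.087 [ 0.4647 -0.1578 -0.1993] 0.483 (array([-0.00604976, -0.20834573]), array([-0.00049314, -0.13856663]), np.float64(-0.07946387625834002))
start_top 0.52 [180.4, 269.4, 12.9, 11.9] [[0.35399351 0.37622768 0.055     ]]
start_top 0.51 [231.0, 221.6, 16.0, 6.6] [[0.49961983 0.23455288 0.055     ]]
abort_top 0.19 [229.9, 221.5, 17.5, 9.0] [[0.49985222 0.23788097 0.055     ]]
[[0.50350906 0.2377761  0.055     ]] [[0.50471022 0.23683531 0.05      ]]
```

Wrist and top fits agree: gauge (0.495, 0.0525, −0.108 rad); carrier −9 mm off the lane and −0.089 rad relative to it. I'll go behind the tail, aligned with the carrier.

```bash
python3 -m crank '[{"offset":[-0.05,-0.005,0.03],"twist":[0,0,3]},{"offset":[-0.1,-0.01,0.06],"twist":[0,0,6]},{"offset":[-0.15,-0.015,0.09],"twist":[0,0,9]},{"offset":[-0.19,-0.017,0.13],"twist":[0,0,11.3]},{"offset":[-0.21,-0.017,0.18],"twist":[0,0,11.3]},{"offset":[-0.2124,-0.017,0.23],"twist":[0,0,11.3]},{"offset":[-0.2124,-0.017,0.28],"twist":[0,0,11.3]},{"offset":[-0.2124,-0.017,0.33],"twist":[0,0,11.3]},{"offset":[-0.2124,-0.017,0.36],"twist":[0,0,11.3]},{"offset":[-0.2124,-0.017,0.37],"twist":[0,0,11.3]},{"offset":[-0.2124,-0.017,0.37],"twist":[0,0,11.3]}]' 0.6
python3 - <<'E'
from h import *
im=get_image('wrist'); cv2.imwrite('pics/w1.png',cv2.cvtColor(im,cv2.COLOR_RGB2BGR))
o=get_obs();print(o['contact_force'])
E
```

```text
t: 3.9
tool_pos: [0.4418, -0.2618, 0.0314]
tool_rot: [-2.43, -1.991, 0.0]
contact_force: [0.9, -0.4, 1.1]
opening: 0.0509
grip_force: 0.0
[ 0.09205566 -0.68309175 -0.21851035]
```

View pics/w1.png

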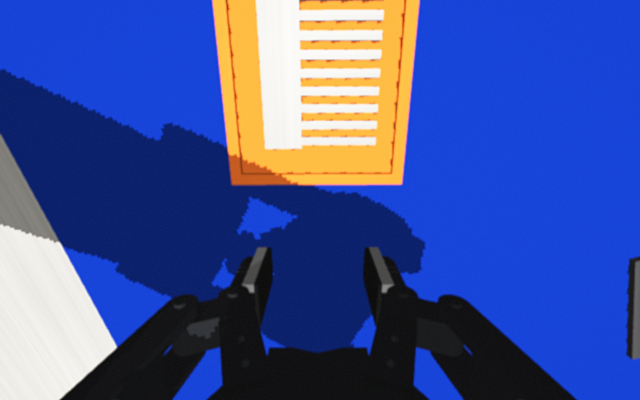

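Aligned: tail edge runs (232,185) to (402,185), with the fingers centred on it at column 318. Now I'll lower and start pushing.

```bash
python3 -m crank '[{"offset":[0,0,0.012],"twist":[0,0,0]},{"offset":[0,0,0.025],"twist":[0,0,0]},{"offset":[0,0,0.025],"twist":[0,0,0]},{"offset":[0.01,0,0.025],"twist":[0,0,0]},{"offset":[0.02,0,0.025],"twist":[0,0,0]},{"offset":[0.025,0,0.025],"twist":[0,0,0]},{"offset":[0.03,0,0.025],"twist":[0,0,0]},{"offset":[0.035,0,0.025],"twist":[0,0,0]},{"offset":[0.04,0,0.025],"twist":[0,0,0]},{"offset":[0.045,0,0.025],"twist":[0,0,0]},{"offset":[0.05,0,0.025],"twist":[0,0,0]}]'
python3 - <<'E'
from fit import *
for n in('wrist','top'):
    im=get_image(n); cv2.imwrite(f'pics/{n}2.png',cv2.cvtColor(im,cv2.COLOR_RGB2BGR))
    v=[(im,pose(n))]
    c,e=fit(CAR,'car',[.465,-.14,-.2],v); print(n,c.round(4),e,rel(np.array([.495,.0525,-.108]),c))
E
```

```text
t: 5.32
tool_pos: [0.452, -0.2124, 0.0066]
tool_rot: [2.429, 1.991, -0.0]
contact_force: [-0.6, -3.6, -0.0]
opening: 0.0515
grip_force: 1.6
wrist [ 0.4686 -0.132  -0.197 ] 0.007194537024464488 (array([-0.0063156 , -0.18631511]), array([-9.57616745e-05, -1.16591984e-01]), np.float64(-0.08897215499052284))
top [ 0.4671 -0.1296 -0.2021] 0.4061171825606751 (array([-0.00807049, -0.18405879]), array([-0.00149558, -0.11436825]), np.float64(-0.09406590059999918))
```

View pics/wrist2.png

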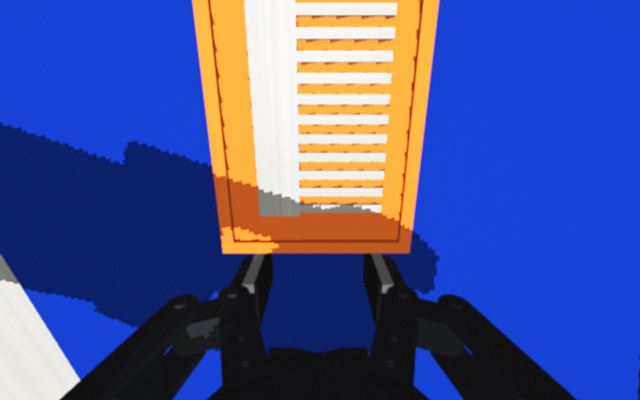

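```bash
python3 -m crank '[{"offset":[0.0075,0,0],"twist":[0,0,0]},{"offset":[0.015,0,0],"twist":[0,0,0]},{"offset":[0.0225,0,0],"twist":[0,0,0]},{"offset":[0.03,0,0],"twist":[0,0,0]},{"offset":[0.037,0.0006,0],"twist":[0,0,-0.43]},{"offset":[0.044,0.0011,0],"twist":[0,0,-0.85]},{"offset":[0.051,0.0016,0],"twist":[0,0,-1.28]},{"offset":[0.058,0.002,0],"twist":[0,0,-1.7]},{"offset":[0.065,0.0024,0],"twist":[0,0,-2.13]},{"offset":[0.0725,0.0027,0],"twist":[0,0,-2.55]},{"offset":[0.08,0.003,0],"twist":[0,0,-2.98]}]'
python3 - <<'E'
from fit import *
for n in('wrist','side'):
    im=get_image(n); cv2.imwrite(f'pics/{n}3.png',cv2.cvtColor(im,cv2.COLOR_RGB2BGR))
    v=[(im,pose(n))]
    c,e=fit(CAR,'car',[.485,-.05,-.15],v); print(n,c.round(4),e,rel(np.array([.495,.0525,-.108]),c))
    g,e=fit(GAU,'g',[.495,.0525,-.108],v); print(n,g.round(4),e,rel(g,c))
E
```

```text
t: 6.8
tool_pos: [0.4705, -0.1341, 0.0064]
tool_rot: [2.376, 2.055, 0.0]
contact_force: [-0.6, -4.4, 2.4]
opening: 0.051
grip_force: 2.3
wrist [ 0.483  -0.0528 -0.1447] 0.0064383486774555986 (array([-0.00058079, -0.10596904]), array([ 0.00198983, -0.03601625]), np.float64(-0.03673138767255933))
wrist [ 0.495   0.0525 -0.508 ] 1.0 (array([ 0.04073135, -0.09783012]), array([ 0.01585815, -0.03239829]), np.float64(0.3632686123274407))
side [ 0.483  -0.0212 -0.0269] 0.5639159997712792 (array([-0.0039845 , -0.07460657]), array([-0.00965553, -0.00483667]), np.float64(0.08110366830649306))
side [ 0.4955  0.0484 -0.1181] 0.08705780465947746 (array([-0.00418704, -0.07059343]), array([-0.01056574, -0.00088466]), np.float64(0.09125093621741229))
```

View pics/wrist3.png

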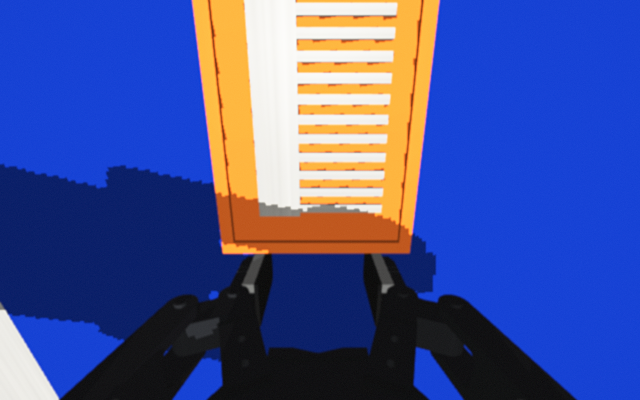

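```bash
python3 -m crank '[{"offset":[0.0075,0.0007,0],"twist":[0,0,-0.53]},{"offset":[0.015,0.0014,0],"twist":[0,0,-1.05]},{"offset":[0.0225,0.002,0],"twist":[0,0,-1.58]},{"offset":[0.03,0.0025,0],"twist":[0,0,-2.1]},{"offset":[0.0375,0.0022,0],"twist":[0,0,-2.1]},{"offset":[0.045,0.0019,0],"twist":[0,0,-2.1]},{"offset":[0.0525,0.0016,0],"twist":[0,0,-2.1]},{"offset":[0.06,0.0013,0],"twist":[0,0,-2.1]},{"offset":[0.066,0.0011,0],"twist":[0,0,-2.1]},{"offset":[0.072,0.0009,0],"twist":[0,0,-2.1]},{"offset":[0.074,0.0008,0],"twist":[0,0,-2.1]}]'
python3 -m crank '[{"offset":[0.002,0,0],"twist":[0,0,0]},{"offset":[0.004,0,0],"twist":[0,0,0]},{"offset":[0.004,0,0],"twist":[0,0,0]}]'
```

```text
t: 8.28
tool_pos: [0.4819, -0.061, 0.0063]
tool_rot: [-2.339, -2.098, 0.0]
contact_force: [-0.3, -3.1, -0.0]
opening: 0.0511
grip_force: 1.0
t: 8.65
tool_pos: [0.4823, -0.0572, 0.0063]
tool_rot: [-2.339, -2.097, -0.001]
contact_force: [-0.0, -0.7, -0.6]
opening: 0.0509
grip_force: 0.5
```

```bash
python3 -m crank '[{"offset":[0.001,0,0],"twist":[0,0,0]},{"offset":[0.002,0,0],"twist":[0,0,0]},{"offset":[0.003,0,0],"twist":[0,0,0]},{"offset":[0.003,0,0],"twist":[0,0,0]}]'
python3 -m crank '[{"offset":[0.001,0,0],"twist":[0,0,0]},{"offset":[0.002,0,0],"twist":[0,0,0]},{"offset":[0.002,0,0],"twist":[0,0,0]}]'
```

```text
t: 9.15
tool_pos: [0.4827, -0.0543, 0.0063]
tool_rot: [-2.339, -2.097, -0.0]
contact_force: [-0.1, -2.4, -1.1]
opening: 0.0514
grip_force: 0.8
t: 9.52
tool_pos: [0.483, -0.0537, 0.0064]
tool_rot: [2.336, 2.097, -0.003]
contact_force: [-0.4, -7.4, -1.4]
opening: 0.0515
grip_force: 3.6
```

Contact with the stop: force is up and motion has halted. I'll press a touch more to square the carrier, then back off and verify.

```bash
python3 -m crank '[{"offset":[0.001,0,0],"twist":[0,0,0]},{"offset":[0.002,0,0],"twist":[0,0,0]},{"offset":[0.002,0,0],"twist":[0,0,0]},{"offset":[0.002,0,0],"twist":[0,0,0]}]'
python3 -m crank '[{"offset":[-0.01,0,0],"twist":[0,0,0]},{"offset":[-0.03,0,0],"twist":[0,0,0]},{"offset":[-0.05,0,-0.02],"twist":[0,0,0]},{"offset":[-0.07,0,-0.06],"twist":[0,0,0]},{"offset":[-0.09,0,-0.11],"twist":[0,0,0]},{"offset":[-0.09,0,-0.16],"twist":[0,0,0]},{"offset":[-0.09,0,-0.22],"twist":[0,0,0]},{"offset":[-0.09,0,-0.28],"twist":[0,0,0]},{"offset":[-0.09,0,-0.3],"twist":[0,0,0]},{"offset":[-0.09,0,-0.3],"twist":[0,0,0]}]' 0
python3 - <<'E'
from fit import *
n='wrist'
im=get_image(n); KT=pose(n); cv2.imwrite('pics/w4.png',cv2.cvtColor(im,cv2.COLOR_RGB2BGR))
g,e=fit(GAU,'g',[.495,.0525,-.108],[(im,KT)]); print(g,e,get_obs()['tool_pos'])
# overlay: expected home carrier tail & edges
G=g; out=im.copy()
def T(p): c,s=np.cos(G[2]),np.sin(G[2]); p=np.array(p,float); return np.c_[p[:,0]*c-p[:,1]*s+G[0],p[:,0]*s+p[:,1]*c+G[1],p[:,2]]
for P,col in(([[-.048,-.02,.02],[-.048,-.095,.02],[.048,-.095,.02],[.048,-.02,.02]],(0,255,0)),([[-.078,-.02,.05],[.078,-.02,.05],[.078,.02,.05],[-.078,.02,.05],[-.078,-.02,.05]],(255,0,0)),([[-.078,.045,.019],[.078,.045,.019]],(255,0,255))):
    cv2.polylines(out,[(w2px(T(P),None,KT)).round().astype(np.int32)],False,col,1)
pts=w2px(T([[a,b,.03] for a in(-.12,.12) for b in(-.15,.1)]),None,KT); lo=np.maximum(pts.min(0).astype(int),0); hi=np.minimum(pts.max(0).astype(int),[640,400])
c=cv2.cvtColor(out[lo[1]:hi[1],lo[0]:hi[0]],cv2.COLOR_RGB2BGR); f=min(800/c.shape[1],600/c.shape[0]);print(lo,f)
cv2.imwrite('pics/w4c.png',cv2.resize(c,None,fx=f,fy=f,interpolation=cv2.INTER_CUBIC))
# carrier visible part, orange tail edge on z=.02
m=((im[...,0].astype(int)-im[...,2]>40)&(im[...,0]>90)).astype(np.uint8)
k,l,st,_=cv2.connectedComponentsWithStats(m); i=1+np.argmax(st[1:,4])
w=px2w(np.argwhere(l==i)[:,::-1],.02,n,KT); d=w[:,:2]-G[:2]; C,S_=np.cos(G[2]),np.sin(G[2])
L=np.c_[C*d[:,0]+S_*d[:,1],-S_*d[:,0]+C*d[:,1]]*1000
for lo_,hi_ in((-85,-60),(-60,-35)):
    s=L[(L[:,1]>lo_)&(L[:,1]<hi_)]; print('x edges',np.percentile(s[:,0],[.5,99.5]))
for xc in(-30,0,30):
    s=L[abs(L[:,0]-xc)<8]; print('tail y at',xc,s[:,1].min())
E
```

```text
t: 10.02
tool_pos: [0.4831, -0.0536, 0.0066]
tool_rot: [2.334, 2.096, -0.008]
contact_force: [-1.4, -14.8, -1.2]
opening: 0.0511
grip_force: 7.4
t: 11.28
tool_pos: [0.474, -0.1399, 0.3078]
tool_rot: [2.337, 2.096, 0.003]
contact_force: [-0.3, -0.9, -0.0]
opening: -0.0
grip_force: 0.0
[ 0.49345773  0.05381433 -0.10916896] 0.4014345961965051 [ 0.4731525  -0.13958145  0.30538338]
[213   0] 3.902439024390244
x edges [-47.39289318  47.78597869]
x edges [-47.55535766  48.04449623]
tail y at -30 -96.55349486102749
tail y at 0 -96.55550704567109
tail y at 30 -96.55852475051668
```

View pics/w4c.png

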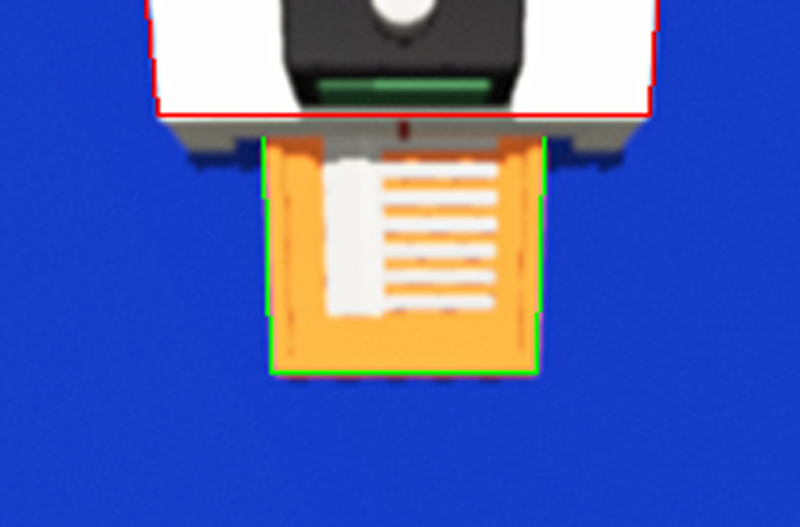

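Carrier fits the home outline: centred within 0.5 mm, square, tail at −96.5 mm (pixel-level agreement with −95), and it didn't move under 15 N. Next, the green button.

```bash
python3 -m crank '[{"offset":[0.05,-0.002,0],"twist":[0,0,0]},{"offset":[0.1,-0.003,0],"twist":[0,0,0]},{"offset":[0.15,-0.005,0],"twist":[0,0,0]},{"offset":[0.2,-0.006,0],"twist":[0,0,0]},{"offset":[0.25,-0.008,0],"twist":[0,0,0]},{"offset":[0.3,-0.009,0.02],"twist":[0,0,0]},{"offset":[0.34,-0.01,0.06],"twist":[0,0,0]},{"offset":[0.37,-0.011,0.1],"twist":[0,0,0]},{"offset":[0.378,-0.011,0.12],"twist":[0,0,0]},{"offset":[0.378,-0.011,0.13],"twist":[0,0,0]},{"offset":[0.378,-0.011,0.13],"twist":[0,0,0]}]' 0
python3 - <<'E'
from h import *
o=get_obs(); KT=pose('wrist'); im=get_image('wrist'); cv2.imwrite('pics/w5.png',cv2.cvtColor(im,cv2.COLOR_RGB2BGR))
c=im.astype(int); m=((c[...,1]-c[...,0]>40)&(c[...,1]>c[...,2]+20)).astype(np.uint8)
k,l,st,ce=cv2.connectedComponentsWithStats(m)
print(o['tool_pos'])
for i in range(1,k):
    if st[i,4]>80: print(st[i],ce[i],px2w(ce[i],.055,'wrist',KT))
Rm=R.from_rotvec(o['tool_rot']).as_matrix(); print(Rm.round(3))
print('tcp px',w2px([o['tool_pos']],'wrist',KT))
E
```

```text
t: 12.7
tool_pos: [0.5033, 0.2361, 0.1758]
tool_rot: [-2.34, -2.096, 0.002]
contact_force: [-0.7, 1.1, 0.8]
opening: 0.0001
grip_force: 0.0
[0.50326892 0.23608901 0.17575076]
[ 94  10  51  29 388] [119.37886598  23.89948454] [[0.36051201 0.39956881 0.055     ]]
[367  27  53  29 245] [392.73061224  41.        ] [[0.58123023 0.36261076 0.055     ]]
[ 103   34   42   42 1316] [123.34270517  54.45896657] [[0.35638828 0.37756603 0.055     ]]
[ 391   52   37   38 1096] [408.92974453  70.59762774] [[0.59436038 0.33869026 0.055     ]]
[289 155  49  13 236] [312.88983051 161.08898305] [[0.50409137 0.27063932 0.055     ]]
[303 178  31  31 757] [317.91149273 193.08058124] [[0.5053336  0.23891223 0.055     ]]
[[ 0.11   0.994 -0.001]
 [ 0.994 -0.11  -0.001]
 [-0.001 -0.001 -1.   ]]
tcp px [[314.76091787 259.18876559]]
```

View pics/w5.png

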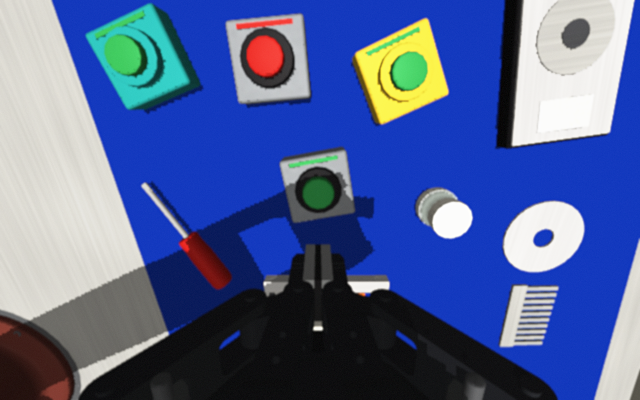

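The grey box with the green button is at (318,193), centre (0.505, 0.239); the arm is 3 mm short of it. Lowering to just above it.

```bash
python3 -m crank '[{"offset":[0.003,0.0017,0.03],"twist":[0,0,0]},{"offset":[0.003,0.0017,0.06],"twist":[0,0,0]},{"offset":[0.003,0.0017,0.09],"twist":[0,0,0]},{"offset":[0.003,0.0017,0.11],"twist":[0,0,0]},{"offset":[0.003,0.0017,0.116],"twist":[0,0,0]},{"offset":[0.003,0.0017,0.116],"twist":[0,0,0]}]'
python3 -m crank '[{"offset":[0,0,0.003],"twist":[0,0,0]},{"offset":[0,0,0.006],"twist":[0,0,0]},{"offset":[0,0,0.009],"twist":[0,0,0]},{"offset":[0,0,0.011],"twist":[0,0,0]},{"offset":[0,0,0.011],"twist":[0,0,0]}]'
```

```text
t: 13.5
tool_pos: [0.5061, 0.2398, 0.0611]
tool_rot: [2.339, 2.097, 0.002]
contact_force: [-0.5, 0.5, 0.4]
opening: 0.0
grip_force: 0.0
t: 14.12
tool_pos: [0.5061, 0.2401, 0.05]
tool_rot: [2.339, 2.097, 0.002]
contact_force: [-0.6, 0.2, 4.6]
opening: 0.0002
grip_force: 2.1
```

```bash
python3 -m crank '[{"offset":[0,0,0.001],"twist":[0,0,0]},{"offset":[0,0,0.002],"twist":[0,0,0]},{"offset":[0,0,0.003],"twist":[0,0,0]},{"offset":[0,0,0.003],"twist":[0,0,0]}]'
```

```text
t: 14.62
tool_pos: [0.5062, 0.2401, 0.0488]
tool_rot: [2.339, 2.097, 0.001]
contact_force: [-4.5, -1.9, 15.8]
opening: 0.0
grip_force: 7.8
```

The button bottomed out at 16 N (the arm stopped at 0.0488). Now I'll release it and retreat.

```bash
python3 -m crank '[{"offset":[0,0,-0.01],"twist":[0,0,0]},{"offset":[0,0,-0.03],"twist":[0,0,0]},{"offset":[0,0,-0.07],"twist":[0,0,0]},{"offset":[0,0,-0.12],"twist":[0,0,0]},{"offset":[0,0,-0.17],"twist":[0,0,0]},{"offset":[-0.05,0,-0.22],"twist":[0,0,0]},{"offset":[-0.1,0,-0.25],"twist":[0,0,0]},{"offset":[-0.16,0,-0.25],"twist":[0,0,0]},{"offset":[-0.22,0,-0.25],"twist":[0,0,0]},{"offset":[-0.28,0,-0.25],"twist":[0,0,0]},{"offset":[-0.34,0,-0.25],"twist":[0,0,0]},{"offset":[-0.38,0,-0.25],"twist":[0,0,0]},{"offset":[-0.38,0,-0.25],"twist":[0,0,0]},{"offset":[-0.38,0,-0.25],"twist":[0,0,0]}]'
python3 - <<'E'
from h import *
KT=pose('wrist'); im=get_image('wrist')
m=((im[...,0].astype(int)-im[...,2]>40)&(im[...,0]>90)).astype(np.uint8)
k,l,st,_=cv2.connectedComponentsWithStats(m); i=1+np.argmax(st[1:,4])
G=np.array([.4935,.0538,-.1092])
d=px2w(np.argwhere(l==i)[:,::-1],.02,'wrist',KT)[:,:2]-G[:2]; C,S=np.cos(G[2]),np.sin(G[2])
L=np.c_[C*d[:,0]+S*d[:,1],-S*d[:,0]+C*d[:,1]]*1000
for xc in(-30,0,30): print('tail',L[abs(L[:,0]-xc)<8][:,1].min())
s=L[(L[:,1]>-85)&(L[:,1]<-40)];print(np.percentile(s[:,0],[.5,99.5]))
o=get_obs();print(o['tool_pos'],o['contact_force'])
E
```

```text
t: 16.38
tool_pos: [0.4639, -0.1374, 0.2962]
tool_rot: [-2.338, -2.097, -0.0]
contact_force: [-0.2, 0.3, -0.1]
opening: 0.0003
grip_force: 0.0
tail -97.06872475904878
tail -97.0753249839647
tail -97.08563598833604
[-45.67280519  50.39886752]
[ 0.46402617 -0.13698306  0.29623318] [ 0.46054057 -0.72448854  0.58220041]
```

```bash
python3 -c "
from station import *
print(finish_job())"
```

```text
the job is handed in; nothing more can be done
None
```

I pushed the carrier home against the stop bar (square, within about 2.5 mm of the lane's middle), pressed the green button fully down and released it, then handed the job in with the arm clear; no verdict was shown.

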